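Heft the collecting tins and hold up the fullest

TASK

Three closed collecting tins that look alike stand about on the checkout counter, and the collector has come for the fullest: lift them to feel which is the heaviest. Stand the two lighter tins upright in the low wooden tray, set down and not dropped, without tipping any tin or disturbing the other things on the counter. Finish while still holding the heaviest tin in the gripper, upright and still, its foot at least 15 cm above the counter and touching nothing else.

Things in the scene. Friction and masses are not known exactly. Their poses are not given: they have to be found in the camera images.
- tin_1_centre (a point): centre, 45 mm above the foot, of one of three closed collecting tins that look alike: upright steel cylinder 60 mm across, 90 mm tall, plain paper band, white press-on lid 63 mm across (top 11 mm) with a coin slot; z along the tin. With the coins inside two weigh 0.15 to 0.38 kg, one 0.58 to 0.8 kg; which one is random and unseen. Can be gripped across its sides at any yaw
- tin_2_centre (a point): centre, 45 mm above the foot, of one of three closed collecting tins that look alike: upright steel cylinder 60 mm across, 90 mm tall, plain paper band, white press-on lid 63 mm across (top 11 mm) with a coin slot; z along the tin. With the coins inside two weigh 0.15 to 0.38 kg, one 0.58 to 0.8 kg; which one is random and unseen. Can be gripped across its sides at any yaw
- tin_3_centre (a point): centre, 45 mm above the foot, of one of three closed collecting tins that look alike: upright steel cylinder 60 mm across, 90 mm tall, plain paper band, white press-on lid 63 mm across (top 11 mm) with a coin slot; z along the tin. With the coins inside two weigh 0.15 to 0.38 kg, one 0.58 to 0.8 kg; which one is random and unseen. Can be gripped across its sides at any yaw
- tray_floor (a point): centre of the inner floor of the low open wooden tray, fixed to the counter: outside 132 mm (its x) by 312 mm (its y), inside 120 by 300 mm; floor 6 mm and lip 22 mm above the counter. x, y level along its short and long sides, z up. Takes three tins in a row along y, 100 mm apart
- receipt_roll: bystander, loose, to be left alone: small white paper receipt roll standing on end, 44 mm across, 57 mm tall; origin at the centre of its underside
- calculator: bystander, loose, to be left alone: flat black desk calculator, 126 x 92 x 18 mm; origin at the centre of its underside
- stapler: bystander, loose, to be left alone: black and grey desk stapler, 130 x 32 mm, about 52 mm tall; origin at the centre of its underside
- mug: bystander, loose, to be left alone: white ceramic mug, 78 mm across, 85 mm tall, its handle to its own +y; origin at the centre of its underside
- gel_bottle: bystander, loose, to be left alone: clear pump bottle of hand gel, 58 mm across, 148 mm tall; origin at the centre of its underside
- card_terminal: bystander, loose, to be left alone: black card terminal with keys and a screen, 170 x 78 mm, about 52 mm tall; origin at the centre of its underside
- counter_bell: bystander, loose, to be left alone: round steel counter bell on a black foot, 84 mm across, 58 mm tall; origin at the centre of its underside

How it is judged (in metres and radians):
At the end, for the whole second after the job is handed in: Two tins stand upright (within 0.1 rad), still and let go on the tray's floor, inside its lip, and are the lighter ones (each weighs on the tray with under 4.7 N). The third, heaviest tin is gripped by the fingers, still, within 0.3 rad of upright, its foot at least 14 cm above the counter ((((height (world z) of tin_1_centre above 0.185 m and angle between tin_1_centre's own z axis and vertical below 0.3 rad and contact force between tin_1 and the fingers above 2 N and linear speed of tin_1 below 0.1 m/s and angular speed of tin_1 below 0.5 rad/s and contact force between tin_1 and gel_bottle below 0.1 N) and (x of tin_2_centre in the frame of tray_floor between -0.04 and 0.04 m and y of tin_2_centre in the frame of tray_floor between -0.13 and 0.13 m and z of tin_2_centre in the frame of tray_floor between 0.04 and 0.05 m and angle between tin_2_centre's own z axis and vertical below 0.1 rad and linear speed of tin_2 below 0.02 m/s and contact force between tin_2 and the fingers below 0.1 N and contact force between tin_2 and tray between 0.8 and 4.7 N) and (x of tin_3_centre in the frame of tray_floor between -0.04 and 0.04 m and y of tin_3_centre in the frame of tray_floor between -0.13 and 0.13 m and z of tin_3_centre in the frame of tray_floor between 0.04 and 0.05 m and angle between tin_3_centre's own z axis and vertical below 0.1 rad and linear speed of tin_3 below 0.02 m/s and contact force between tin_3 and the fingers below 0.1 N and contact force between tin_3 and tray between 0.8 and 4.7 N)) or ((height (world z) of tin_2_centre above 0.185 m and angle between tin_2_centre's own z axis and vertical below 0.3 rad and contact force between tin_2 and the fingers above 2 N and linear speed of tin_2 below 0.1 m/s and angular speed of tin_2 below 0.5 rad/s and contact force between tin_2 and gel_bottle below 0.1 N) and (x of tin_1_centre in the frame of tray_floor between -0.04 and 0.04 m and y of tin_1_centre in the frame of tray_floor between -0.13 and 0.13 m and z of tin_1_centre in the frame of tray_floor between 0.04 and 0.05 m and angle between tin_1_centre's own z axis and vertical below 0.1 rad and linear speed of tin_1 below 0.02 m/s and contact force between tin_1 and the fingers below 0.1 N and contact force between tin_1 and tray between 0.8 and 4.7 N) and (x of tin_3_centre in the frame of tray_floor between -0.04 and 0.04 m and y of tin_3_centre in the frame of tray_floor between -0.13 and 0.13 m and z of tin_3_centre in the frame of tray_floor between 0.04 and 0.05 m and angle between tin_3_centre's own z axis and vertical below 0.1 rad and linear speed of tin_3 below 0.02 m/s and contact force between tin_3 and the fingers below 0.1 N and contact force between tin_3 and tray between 0.8 and 4.7 N)) or ((height (world z) of tin_3_centre above 0.185 m and angle between tin_3_centre's own z axis and vertical below 0.3 rad and contact force between tin_3 and the fingers above 2 N and linear speed of tin_3 below 0.1 m/s and angular speed of tin_3 below 0.5 rad/s and contact force between tin_3 and gel_bottle below 0.1 N) and (x of tin_1_centre in the frame of tray_floor between -0.04 and 0.04 m and y of tin_1_centre in the frame of tray_floor between -0.13 and 0.13 m and z of tin_1_centre in the frame of tray_floor between 0.04 and 0.05 m and angle between tin_1_centre's own z axis and vertical below 0.1 rad and linear speed of tin_1 below 0.02 m/s and contact force between tin_1 and the fingers below 0.1 N and contact force between tin_1 and tray between 0.8 and 4.7 N) and (x of tin_2_centre in the frame of tray_floor between -0.04 and 0.04 m and y of tin_2_centre in the frame of tray_floor between -0.13 and 0.13 m and z of tin_2_centre in the frame of tray_floor between 0.04 and 0.05 m and angle between tin_2_centre's own z axis and vertical below 0.1 rad and linear speed of tin_2 below 0.02 m/s and contact force between tin_2 and the fingers below 0.1 N and contact force between tin_2 and tray between 0.8 and 4.7 N)))); the arm keeps its last pose, push and grip.
It fails at once if a bystander is pushed more than 3 cm from its place or tipped over (distance of any of receipt_roll, calculator, stapler, mug, gel_bottle, card_terminal, counter_bell from where it was at the start of the episode above 0.03 m or angle between any of receipt_roll, calculator, stapler, mug, gel_bottle, card_terminal, counter_bell's own z axis and vertical above 0.4 rad).
It fails at once if a tin is tipped over (leans more than 35 degrees) (angle between any of tin_1_centre, tin_2_centre, tin_3_centre's own z axis and vertical above 0.6 rad).
It fails at once if a tin is let fall from more than about 1.5 cm ((height (world z) of tin_1_centre above 0.06 m and contact force between tin_1 and the fingers below 0.05 N and linear speed of tin_1 above 0.3 m/s) or (height (world z) of tin_2_centre above 0.06 m and contact force between tin_2 and the fingers below 0.05 N and linear speed of tin_2 above 0.3 m/s) or (height (world z) of tin_3_centre above 0.06 m and contact force between tin_3 and the fingers below 0.05 N and linear speed of tin_3 above 0.3 m/s)).
It also fails if it takes over 72 s, if anything falls off the work surface, if the arm or the gripper's body presses on something with over 40 N, if the wrist force passes 120 N, or if a joint passes its speed limit or range.

ROBOT

A 6-joint arm with a two-finger parallel gripper is mounted at the origin on the work surface. World frame = base frame: x ahead of the robot, y to its left, z up, the work surface at z = 0. Lengths are in m, angles in degrees, forces in N, time in s.
With the tool pointing down it reaches from about 0.4 to 0.825 m from the base axis. Payload 7 kg.
Tool frame: the origin (TCP) lies midway between the tips of the shut fingers; the grasp point (between the pads) lies r.tcp_to_grasp behind it (r.tcp_to_grasp is the distance from the TCP to the grasp point, in m); x points along the fingers, y is the direction in which the jaws open and shut, and the axes are right-handed (so a half turn about x gives the same grasp; the last joint's range is limited). The gripper opens to 88 mm and grips with 3 to 60 N. Pads are 19 mm wide; open, the fingers measure 130 mm over their backs; the gripper's body (78 mm by 193 mm) begins 47 mm behind the grasp point.
Start: joints at [-52.019, 20.546, 0.682, 0, -70.136, -16.507], TCP at [0.247, -0.628, 0.227] pointing down, gripper open.
Joint ranges: [-176.03, 176.03], [-82.01, 121.73], [-58.28, 71.71], [-173.87, 95.51], [-174.79, -0.11], [-173.66, 173.66]. Speed limits (degrees/s): [136.94, 136.94, 172.46, 180, 180, 180].

INTERFACE

Orientations are given as [roll, pitch, yaw] about the fixed x, y, z axes, in that order (R = Rz(yaw) Ry(pitch) Rx(roll)).
In Python, from plant import r gives the robot as it stands.
- The arm moves only by the tool carry_out, never from a script. Its argument "moves" is a list of rows, each a list of 7 numbers: the shift along the world's x, y, z in mm, then the turn, a rotation vector about the world's x, y, z in rad, then the opening in per cent of the stroke, from 0 (shut) to 100 (fully open). In form: [[x, y, z, wx, wy, wz, claw], ...]. A call has 1 to 5 rows; each row is the pose to reach, as a shift and turn from the pose commanded when the call began; what a row does not reach only later rows make up. A row lasts 1/10 s, in which the tool goes at most 50 mm and 8.59 degrees, less where a joint would pass 70% of its speed; a pose out of reach is approached as far as the arm can. A call with a gripper value outside its range is refused whole. The fingers move at their own pace and stop on an object; "squeeze" is the grip in N (left out, the last holds). Time passes only in rows, so rows that repeat a pose let the fingers close. It gives the time, the measured TCP pose, the force and the opening at its end, in the units of the state.
- r.get_state(): the state, without advancing time (a new reading comes with each control period).
- r.capture(name): name is "scene" or "top"; returns the picture (420x560x3 uint8, blue, green, red); there is no depth.
- r.camera_params(name): a dict with "K" (3x3 intrinsics, pixels), "rvec" (rotation vector, rad) and "tvec" (3), from world to camera coordinates, as OpenCV has them. Camera axes: x right, y down, z forward; pixel columns grow to the right and rows downward; lengths in m; the calibration is good to about 2 mm. A picture is of the moment at which its call begins. camera_params takes no time and is no camera call.
- r.close_job(): hands the job in, once; it reports no verdict.
The state is a dict: "time_s": time; "joints": joint angles; "qd": joint speeds; "joint_torque": joint torques, N m; "tcp_pos": TCP position; "eef_rot": TCP orientation; "contact_force": force on the tool from outside, world axes, zero at the start; "moment": the same for the moment, N m; "gripper_width": finger opening in m.
Only numpy, scipy, OpenCV 4.12 (cv2) and the standard library are available. Lean on these libraries where they do the work, as an engineer would, in place of code of your own. Each camera call takes 0.05 s, during which the arm holds its last target. There are 200 camera calls.

## Working session

There is one attempt and no reset: what is moved stays moved. The work goes in short steps, Python scripts to look and compute and a tool call to move; the robot and the scene stay as the last step left them, time stands still between calls to the robot, and variables do not carry over. Pictures are saved under pics/ and viewed, about 8 in all and at most 12, crops included, and the job is handed in when it is done.

Besides the shell and the picture viewer there is one more tool, called after "Call:" as a command line: name --pt "numbers of a row" for each row, then --argument value for the rest. carry_out: Moves the arm, as the interface text tells. Its arguments: {"type":"object","properties":{"moves":{"type":"array"},"squeeze":{"type":"number"}},"required":["moves"]}

```bash
mkdir -p pics; ls; python3 - <<'E'
from plant import r
import cv2,numpy as np
print(r.get_state(), r.tcp_to_grasp)
for n in("scene","top"):
    cv2.imwrite(f"pics/{n}0.png",r.capture(n)); p=r.camera_params(n)
    R=cv2.Rodrigues(np.array(p["rvec"]))[0]; print(n,np.array(p["K"]).tolist(),(-R.T@np.array(p["tvec"]).ravel()).round(3),R.round(2).tolist())
E
```

```text
pics
{'time_s': 0.0, 'joints': array([-5.20173508e+01,  2.05919786e+01,  6.34120457e-01, -1.89842234e-02,
       -7.01365669e+01, -1.65043451e+01]), 'qd': array([ 0.01338528,  0.03287837,  0.00444326, -0.06125409, -0.01077816,
       -0.09812223]), 'joint_torque': array([-1.07551332e-03, -5.82717419e+01,  2.93057352e+01,  6.99748412e+00,
        6.76450931e-03, -1.60525137e-04]), 'tcp_pos': array([ 0.24691206, -0.62769458,  0.22562277]), 'eef_rot': array([ 95.80310558,  89.90390264, 117.27494455]), 'contact_force': array([ 0.88464456, -0.92676299, -0.24655205]), 'moment': array([-0.0068051 ,  0.07195607, -0.02889869]), 'gripper_width': 0.08775927406096104} 0.0188
scene [[386.5566203164231, 0.0, 279.11181746984414], [0.0, 386.5566203164231, 208.70607328058318], [0.0, 0.0, 1.0]] [1.352 0.116 0.514] [[-0.15, 0.99, 0.03], [0.51, 0.1, -0.86], [-0.85, -0.11, -0.52]]
top [[393.3212838175257, 0.0, 283.64403996072593], [0.0, 393.3212838175257, 217.39710674467722], [0.0, 0.0, 1.0]] [0.475 0.017 1.028] [[0.03, -1.0, -0.01], [-0.99, -0.03, -0.13], [0.13, 0.01, -0.99]]
```

View pics/top0.png

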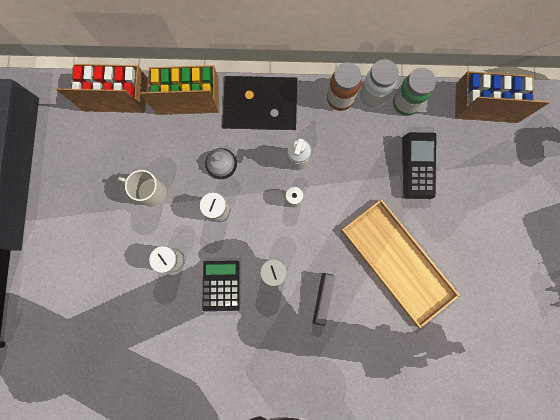

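View pics/scene0.png

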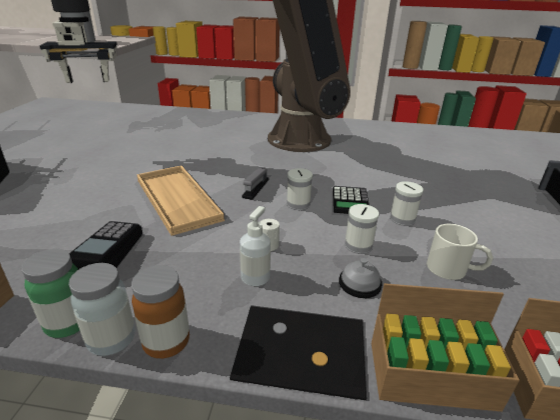

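The top picture shows tin lids at about (212,206), (163,260) and (273,273). The tray corners are at about (381,201), (458,295), (421,327) and (342,231). Other pixels: bell (221,163), calculator (221,286), stapler (323,299), roll (294,196), gel bottle (299,152), mug (145,187).

```bash
cat > h.py <<'E'
from plant import r
import cv2,numpy as np
def ray(n,uv,z):
    p=r.camera_params(n);R=cv2.Rodrigues(np.array(p["rvec"]))[0];t=np.array(p["tvec"]).ravel()
    d=R.T@np.linalg.inv(np.array(p["K"]))@np.array([*uv,1.]);c=-R.T@t
    return c+d*(z-c[2])/d[2]
def proj(n,P):
    p=r.camera_params(n);return cv2.projectPoints(np.array(P,float).reshape(-1,3),np.array(p["rvec"],float),np.array(p["tvec"],float),np.array(p["K"]),None)[0].reshape(-1,2)
def ring(n,c,rad,m=24):
    a=np.linspace(0,2*np.pi,m,endpoint=False);return np.c_[c[0]+rad*np.cos(a),c[1]+rad*np.sin(a),np.full(m,c[2])]
E
python3 - <<'E'
from h import *
im=cv2.imread("pics/top0.png")
g=cv2.GaussianBlur(cv2.cvtColor(im,cv2.COLOR_BGR2GRAY),(3,3),0).astype(float)
from scipy.optimize import minimize
big=cv2.resize(im,None,fx=3,fy=3,interpolation=cv2.INTER_CUBIC)
def dr(P,col):
    cv2.polylines(big,[np.int32((proj("top",P)+.5)*3-.5)],True,col,1)
from scipy.ndimage import map_coordinates as mc
def s(xy,sg):
    v=0
    for rad,w in((.0285,1),(.0345,-1)):
        q=proj("top",ring("top",[*xy,.09],rad,48)); v+=w*np.median(mc(g,[q[:,1],q[:,0]],order=1)) if 0 else w*np.mean(mc(g,[q[:,1],q[:,0]],order=1))
    return -v
for k,uv in enumerate([(212,206),(163,260),(273,273)]):
    p0=ray("top",uv,.09)[:2]
    o=minimize(s,p0,args=(1,),method="Nelder-Mead",options=dict(initial_simplex=[p0,p0+[.006,0],p0+[0,.006]]))
    print("tin",k+1,p0.round(4),o.x.round(4),"r",np.hypot(*o.x).round(3),o.fun); dr(ring("top",[*o.x,.09],.0315),(0,0,255))
C=np.array([ray("top",u,.022) for u in[(381,201),(458,295),(421,327),(342,231)]])
print(C.round(3).tolist(),C.mean(0),[np.linalg.norm(C[i]-C[i-1]).round(3) for i in range(4)])
c=C.mean(0);l=(C[1]+C[2]-C[0]-C[3]);l/=np.linalg.norm(l);w=np.array([-l[1],l[0],0]);print("long",l,np.degrees(np.arctan2(l[1],l[0])))
dr([c+a*l*.156+b*w*.066 for a,b in((1,1),(1,-1),(-1,-1),(-1,1))],(255,0,0))
for nm,uv,z in [("bell",(221,160),.05),("calc",(221,286),.018),("stap",(323,299),.05),("roll",(294,196),.057),("gel",(299,150),.14),("mug",(141,186),.085),("term",(420,165),.05)]: print(nm,ray("top",uv,z).round(3))
cv2.imwrite("pics/o.png",big[400:1000,420:1220]); cv2.imwrite("pics/o2.png",big[540:1020,960:1420])
E
```

```text
tin 1 [0.6251 0.1993] [0.6283 0.1991] r 0.659 -90.45324707729614
tin 2 [0.4923 0.3092] [0.4948 0.3118] r 0.585 -86.33920533137967
tin 3 [0.4686 0.0471] [0.4707 0.0466] r 0.473 -46.70776637368536
[[0.66, -0.225, 0.022], [0.426, -0.416, 0.022], [0.345, -0.322, 0.022], [0.579, -0.125, 0.022]] [ 0.50261458 -0.27203513  0.022     ] [np.float64(0.129), np.float64(0.303), np.float64(0.124), np.float64(0.306)]
long [-0.76997924 -0.63806893  0.        ] -140.35202493372242
bell [0.751 0.19  0.05 ]
calc [0.432 0.18  0.018]
stap [ 0.409 -0.075  0.05 ]
roll [0.661 0.001 0.057]
gel [ 0.754 -0.007  0.14 ]
mug [0.671 0.377 0.085]
term [ 0.751 -0.318  0.05 ]
```

View pics/o.png

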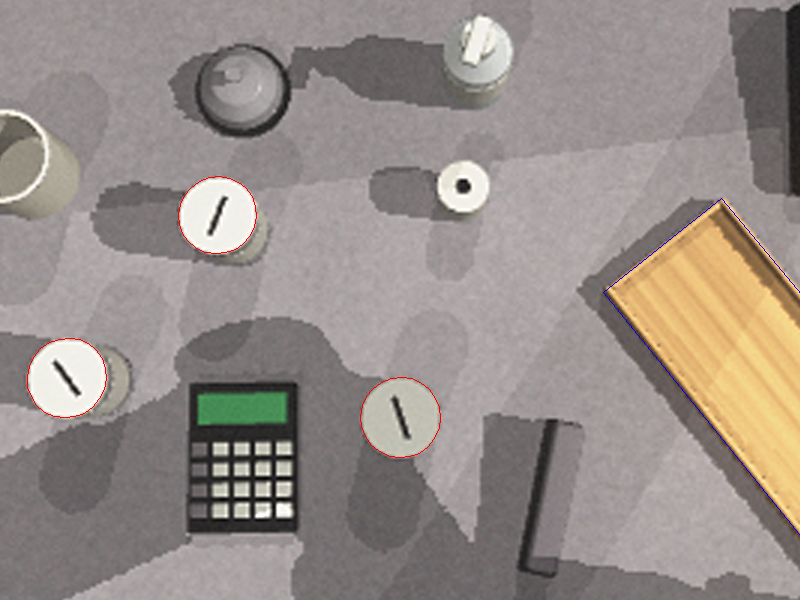

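View pics/o2.png

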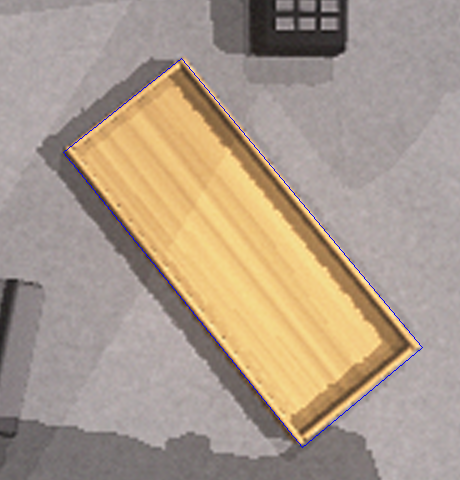

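Circle fits sit on all three lids, and the tray fit is within 3–7 mm on its sides. The current jaw axis, about 111° and mostly along y, is clear of obstacles at all three tins and at the tray, so I keep the orientation. First I go to tin 3 at (0.471, 0.047).

Call:
carry_out --pt "15 45 0 0 0 0 100" --pt "30 90 0 0 0 0 100" --pt "45 135 0 0 0 0 100" --pt "60 180 0 0 0 0 100" --pt "75 225 0 0 0 0 100" --squeeze 30

```text
time_s: 0.6
tcp_pos: [0.3221, -0.4013, 0.2262]
eef_rot: [107.7, 90.0, 129.2]
contact_force: [1.1, 0.1, 0.4]
gripper_width: 0.0874
```

Call:
carry_out --pt "15 45 0 0 0 0 100" --pt "30 90 0 0 0 0 100" --pt "45 135 0 0 0 0 100" --pt "60 180 0 0 0 0 100" --pt "75 225 0 0 0 0 100"

```text
time_s: 1.1
tcp_pos: [0.3971, -0.1763, 0.2266]
eef_rot: [-4.1, 90.0, 17.4]
contact_force: [1.2, 0.4, -0.2]
gripper_width: 0.0875
```

Call:
carry_out --pt "15 45 0 0 0 0 100" --pt "30 90 0 0 0 0 100" --pt "45 135 0 0 0 0 100" --pt "60 180 0 0 0 0 100" --pt "74 225 0 0 0 0 100"

```text
time_s: 1.6
tcp_pos: [0.4711, 0.0489, 0.2266]
eef_rot: [13.3, 90.0, 34.8]
contact_force: [1.1, 0.3, 0.0]
gripper_width: 0.0876
```

Call:
carry_out --pt "0 0 -20 0 0 0 100" --pt "0 0 -50 0 0 0 100" --pt "0 0 -70 0 0 0 100" --pt "0 0 -80 0 0 0 100" --pt "0 0 -80 0 0 0 100"

```text
time_s: 2.1
tcp_pos: [0.4703, 0.0465, 0.1454]
eef_rot: [-175.2, 89.8, -153.7]
contact_force: [0.0, 0.5, 0.9]
gripper_width: 0.0878
```

Call:
carry_out --pt "0 0 -35 0 0 0 100" --pt "0 0 -70 0 0 0 100" --pt "0 0 -95 0 0 0 100" --pt "0 0 -110 0 0 0 100" --pt "0 0 -110 0 0 0 100"

```text
time_s: 2.6
tcp_pos: [0.4706, 0.0464, 0.0357]
eef_rot: [-171.7, 89.9, -150.2]
contact_force: [-1.5, 0.6, 0.0]
gripper_width: 0.088
```

Call:
carry_out --pt "0 0 0 0 0 0 20" --pt "0 0 0 0 0 0 20" --pt "0 0 0 0 0 0 20" --pt "0 0 0 0 0 0 20" --pt "0 0 0 0 0 0 20"

```text
time_s: 3.1
tcp_pos: [0.4716, 0.047, 0.0374]
eef_rot: [-3.9, 89.9, 17.6]
contact_force: [-0.1, -0.7, 5.6]
gripper_width: 0.06
```

Call:
carry_out --pt "0 0 0 0 0 0 20" --pt "0 0 10 0 0 0 20" --pt "0 0 25 0 0 0 20" --pt "0 0 45 0 0 0 20" --pt "0 0 50 0 0 0 20"

```text
time_s: 3.6
tcp_pos: [0.4716, 0.0472, 0.0882]
eef_rot: [8.3, 89.9, 29.7]
contact_force: [0.3, -0.1, -6.1]
gripper_width: 0.0602
```

Call:
carry_out --pt "0 0 0 0 0 0 20" --pt "0 0 0 0 0 0 20" --pt "0 0 0 0 0 0 20" --pt "0 0 0 0 0 0 20" --pt "0 0 0 0 0 0 20"

```text
time_s: 4.1
tcp_pos: [0.4708, 0.0467, 0.086]
eef_rot: [-175.7, 89.9, -154.2]
contact_force: [0.4, 0.3, -6.7]
gripper_width: 0.0601
```

Call:
carry_out --pt "0 0 0 0 0 0 20"

```text
time_s: 4.2
tcp_pos: [0.4709, 0.0468, 0.0862]
eef_rot: [-174.3, 90.0, -152.8]
contact_force: [1.0, 0.2, -6.9]
gripper_width: 0.0597
```

Call:
carry_out --pt "0 0 0 0 0 0 20"

```text
time_s: 4.3
tcp_pos: [0.471, 0.0469, 0.0864]
eef_rot: [-177.3, 90.0, -155.9]
contact_force: [-0.2, 1.1, -6.7]
gripper_width: 0.0599
```

Steady at 6.7–6.9 N, about 0.69 kg, so tin 3 is the heavy one. I set it back down and release it.

Call:
carry_out --pt "0 0 -20 0 0 0 20" --pt "0 0 -36 0 0 0 20" --pt "0 0 -44 0 0 0 20" --pt "0 0 -48 0 0 0 20" --pt "0 0 -50 0 0 0 20"

```text
time_s: 4.8
tcp_pos: [0.471, 0.0467, 0.0374]
eef_rot: [-152.1, 89.9, -130.6]
contact_force: [-13.9, 0.8, 28.9]
gripper_width: 0.06
```

Call:
carry_out --pt "0 0 0 0 0 0 20" --pt "0 0 0 0 0 0 20" --pt "0 0 0 0 0 0 100" --pt "0 0 0 0 0 0 100" --pt "0 0 0 0 0 0 100"

```text
time_s: 5.3
tcp_pos: [0.4718, 0.0472, 0.037]
eef_rot: [0.2, 89.9, 21.7]
contact_force: [0.5, -0.4, 0.2]
gripper_width: 0.0786
```

Call:
carry_out --pt "0 0 0 0 0 0 100" --pt "0 0 0 0 0 0 100"

```text
time_s: 5.5
tcp_pos: [0.4713, 0.047, 0.0366]
eef_rot: [-0.4, 90.0, 21.1]
contact_force: [0.3, 0.1, 0.8]
gripper_width: 0.0871
```

Call:
carry_out --pt "0 0 30 0 0 0 100" --pt "0 0 75 0 0 0 100" --pt "0 0 120 0 0 0 100" --pt "2 20 150 0 0 0 100" --pt "5 60 160 0 0 0 100"

```text
time_s: 6.0
tcp_pos: [0.4775, 0.1068, 0.2007]
eef_rot: [5.7, 89.6, 27.1]
contact_force: [1.2, -0.1, -0.0]
gripper_width: 0.0878
```

Call:
carry_out --pt "4 45 0 0 0 0 100" --pt "8 90 0 0 0 0 100" --pt "12 135 0 0 0 0 100" --pt "16 180 0 0 0 0 100" --pt "19 205 0 0 0 0 100"

```text
time_s: 6.5
tcp_pos: [0.4951, 0.315, 0.1962]
eef_rot: [-3.3, 90.0, 18.3]
contact_force: [-0.7, -0.1, 0.7]
gripper_width: 0.0874
```

Call:
carry_out --pt "0 0 0 0 0 0 100" --pt "0 0 -20 0 0 0 100" --pt "0 0 -45 0 0 0 100" --pt "0 0 -65 0 0 0 100" --pt "0 0 -70 0 0 0 100"

```text
time_s: 7.0
tcp_pos: [0.4939, 0.3103, 0.1242]
eef_rot: [-158.1, 89.8, -136.6]
contact_force: [-1.2, -0.5, 0.5]
gripper_width: 0.088
```

```bash
python3 - <<'E'
from h import *
cv2.imwrite("pics/s1.png",r.capture("scene")); print(r.get_state()["tcp_pos"],r.get_state()["joints"])
E
```

```text
[0.49428973 0.31059736 0.12473209] [ 5.13140442e+01  1.70719044e+01 -1.87100210e+01 -1.95328072e-02
 -5.44098731e+01 -1.19860675e+02]
```

View pics/s1.png

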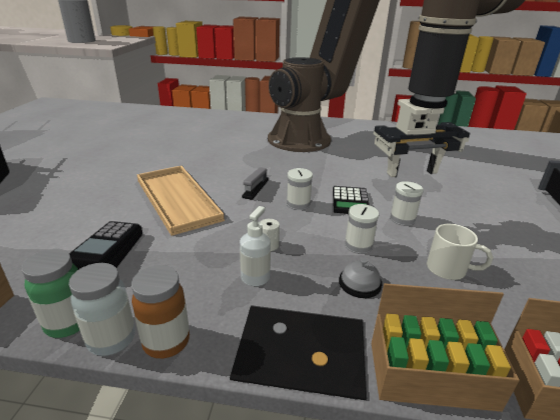

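Tins upright, tin 3 at (299,188); the gripper is above tin 2 with its tips at (393,172) and (433,170). I check that against the projection before going down.

```bash
python3 - <<'E'
from h import *
print(proj("scene",[[.494,.3105,.125],[.4948,.3118,.09],[.6283,.1991,.09],[.4707,.0466,.09]]).round(1))
print(proj("scene",[[.494-.366*s*.05,.3105+.93*s*.05,.125] for s in(-1,1)]).round(1))
E
```

```text
[[410.4 173.4]
 [408.1 186.9]
 [362.4 210.8]
 [298.8 172.9]]
[[391.  175.1]
 [429.5 171.8]]
```

Call:
carry_out --pt "0 0 -25 0 0 0 100" --pt "0 0 -55 0 0 0 100" --pt "0 0 -78 0 0 0 100" --pt "0 0 -90 0 0 0 100" --pt "0 0 -90 0 0 0 100"

```text
time_s: 7.55
tcp_pos: [0.4948, 0.3113, 0.0359]
eef_rot: [-149.0, 89.9, -127.5]
contact_force: [0.1, 0.2, -0.1]
gripper_width: 0.0873
```

Call:
carry_out --pt "0 0 0 0 0 0 20" --pt "0 0 0 0 0 0 20" --pt "0 0 0 0 0 0 20" --pt "0 0 0 0 0 0 20" --pt "0 0 0 0 0 0 20"

```text
time_s: 8.05
tcp_pos: [0.4954, 0.3121, 0.0374]
eef_rot: [18.4, 89.9, 39.9]
contact_force: [-0.9, -0.1, 6.1]
gripper_width: 0.06
```

Call:
carry_out --pt "0 0 0 0 0 0 20" --pt "0 0 10 0 0 0 20" --pt "0 0 30 0 0 0 20" --pt "0 0 60 0 0 0 20" --pt "0 0 80 0 0 0 20"

```text
time_s: 8.55
tcp_pos: [0.4951, 0.3119, 0.1183]
eef_rot: [20.4, 90.0, 41.8]
contact_force: [1.2, 0.7, -3.6]
gripper_width: 0.0603
```

Call:
carry_out --pt "0 0 0 0 0 0 20" --pt "0 0 0 0 0 0 20" --pt "0 0 0 0 0 0 20" --pt "0 0 0 0 0 0 20"

```text
time_s: 8.95
tcp_pos: [0.4944, 0.3112, 0.1152]
eef_rot: [-157.0, 89.9, -135.5]
contact_force: [0.8, 0.4, -2.7]
gripper_width: 0.0602
```

Call:
carry_out --pt "0 0 0 0 0 0 20"

```text
time_s: 9.05
tcp_pos: [0.4947, 0.3115, 0.1155]
eef_rot: [-153.7, 89.9, -132.3]
contact_force: [-0.2, 0.1, -3.6]
gripper_width: 0.06
```

About 3.2 N, so tin 2 is light. I carry it over to the near tray slot at (0.441, -0.323).

Call:
carry_out --pt "0 0 30 0 0 0 20" --pt "0 0 70 0 0 0 20" --pt "0 0 100 0 0 0 20" --pt "-2 -20 110 0 0 0 20" --pt "-5 -55 110 0 0 0 20"

```text
time_s: 9.55
tcp_pos: [0.4907, 0.2578, 0.2276]
eef_rot: [21.7, 89.9, 43.3]
contact_force: [0.6, -0.7, -4.0]
gripper_width: 0.06
```

Call:
carry_out --pt "-3 -40 0 0 0 0 20" --pt "-7 -80 0 0 0 0 20" --pt "-10 -120 0 0 0 0 20" --pt "-14 -160 0 0 0 0 20" --pt "-17 -200 0 0 0 0 20"

```text
time_s: 10.05
tcp_pos: [0.4718, 0.0548, 0.2258]
eef_rot: [173.4, 89.9, -165.1]
contact_force: [1.7, -0.9, -2.6]
gripper_width: 0.06
```

Call:
carry_out --pt "-3 -40 0 0 0 0 20" --pt "-7 -80 0 0 0 0 20" --pt "-10 -120 0 0 0 0 20" --pt "-14 -160 0 0 0 0 20" --pt "-17 -200 0 0 0 0 20"

```text
time_s: 10.55
tcp_pos: [0.4546, -0.1449, 0.2258]
eef_rot: [144.1, 89.9, 165.6]
contact_force: [1.3, 0.0, -3.7]
gripper_width: 0.0604
```

Call:
carry_out --pt "-3 -40 0 0 0 0 20" --pt "-7 -80 0 0 0 0 20" --pt "-10 -120 0 0 0 0 20" --pt "-13 -155 0 0 0 0 20" --pt "-15 -180 0 0 0 0 20"

```text
time_s: 11.05
tcp_pos: [0.4395, -0.3251, 0.2254]
eef_rot: [138.6, 89.9, 160.0]
contact_force: [-0.2, 0.2, -3.5]
gripper_width: 0.06
```

Call:
carry_out --pt "0 0 0 0 0 0 20" --pt "0 0 -20 0 0 0 20" --pt "0 0 -55 0 0 0 20" --pt "0 0 -90 0 0 0 20" --pt "0 0 -110 0 0 0 20"

```text
time_s: 11.55
tcp_pos: [0.4387, -0.322, 0.1133]
eef_rot: [130.1, 89.7, 151.5]
contact_force: [-0.7, -0.2, -3.1]
gripper_width: 0.06
```

Call:
carry_out --pt "0 0 -25 0 0 0 20" --pt "0 0 -50 0 0 0 20" --pt "0 0 -64 0 0 0 20" --pt "0 0 -70 0 0 0 20" --pt "0 0 -72 0 0 0 20"

```text
time_s: 12.05
tcp_pos: [0.4404, -0.3228, 0.0438]
eef_rot: [141.2, 89.9, 162.7]
contact_force: [0.0, -0.2, -3.0]
gripper_width: 0.0601
```

Call:
carry_out --pt "0 0 0 0 0 0 20" --pt "0 0 0 0 0 0 20" --pt "0 0 0 0 0 0 20"

```text
time_s: 12.35
tcp_pos: [0.4416, -0.3233, 0.0454]
eef_rot: [-38.9, 89.9, -17.4]
contact_force: [0.6, 0.6, -3.6]
gripper_width: 0.0603
```

Still hanging at -3.6 N, a couple of mm above the floor. I lower it 2 mm more, then open.

Call:
carry_out --pt "0 0 -1 0 0 0 20" --pt "0 0 -2 0 0 0 20" --pt "0 0 -2 0 0 0 20" --pt "0 0 -2 0 0 0 20"

```text
time_s: 12.75
tcp_pos: [0.4414, -0.3233, 0.0434]
eef_rot: [-50.0, 89.9, -28.5]
contact_force: [-1.7, 2.4, 6.0]
gripper_width: 0.0599
```

Call:
carry_out --pt "0 0 0 0 0 0 100" --pt "0 0 0 0 0 0 100" --pt "0 0 0 0 0 0 100" --pt "0 0 0 0 0 0 100" --pt "0 0 0 0 0 0 100"

```text
time_s: 13.25
tcp_pos: [0.4411, -0.3232, 0.0425]
eef_rot: [168.8, 90.0, -169.7]
contact_force: [-0.4, -1.0, -0.3]
gripper_width: 0.0872
```

Call:
carry_out --pt "0 0 30 0 0 0 100" --pt "0 0 75 0 0 0 100" --pt "0 0 120 0 0 0 100" --pt "0 0 165 0 0 0 100" --pt "7 22 184 0 0 0 100"

```text
time_s: 13.75
tcp_pos: [0.4492, -0.303, 0.2313]
eef_rot: [-49.5, 89.6, -28.1]
contact_force: [0.3, -0.0, 0.1]
gripper_width: 0.0876
```

Call:
carry_out --pt "15 43 0 0 0 0 100" --pt "30 86 0 0 0 0 100" --pt "46 129 0 0 0 0 100" --pt "61 172 0 0 0 0 100" --pt "77 215 0 0 0 0 100"

```text
time_s: 14.25
tcp_pos: [0.5253, -0.0843, 0.2268]
eef_rot: [-9.8, 90.0, 11.7]
contact_force: [1.6, -0.9, -0.9]
gripper_width: 0.0875
```

Call:
carry_out --pt "15 43 0 0 0 0 100" --pt "30 86 0 0 0 0 100" --pt "46 129 0 0 0 0 100" --pt "61 172 0 0 0 0 100" --pt "77 215 0 0 0 0 100"

```text
time_s: 14.75
tcp_pos: [0.6023, 0.1308, 0.2266]
eef_rot: [12.0, 90.0, 33.5]
contact_force: [0.6, 0.1, 0.1]
gripper_width: 0.0873
```

Call:
carry_out --pt "13 38 0 0 0 0 100" --pt "26 70 0 0 0 0 100" --pt "26 70 -30 0 0 0 100" --pt "26 70 -70 0 0 0 100" --pt "26 70 -90 0 0 0 100"

```text
time_s: 15.25
tcp_pos: [0.6264, 0.1987, 0.1328]
eef_rot: [179.7, 89.7, -158.9]
contact_force: [-0.6, -0.7, 0.7]
gripper_width: 0.0878
```

```bash
python3 - <<'E'
from h import *
cv2.imwrite("pics/s2.png",r.capture("scene")); s=r.get_state();print(s["tcp_pos"],s["time_s"])
print(proj("scene",[[*s["tcp_pos"]],[.6283,.1991,.09],[.441,-.323,.096]]).round(1))
E
```

```text
[0.6251809  0.19791788 0.13014389] 15.3
[[364.4 193.5]
 [362.4 210.8]
 [163.2 154.2]]
```

View pics/s2.png

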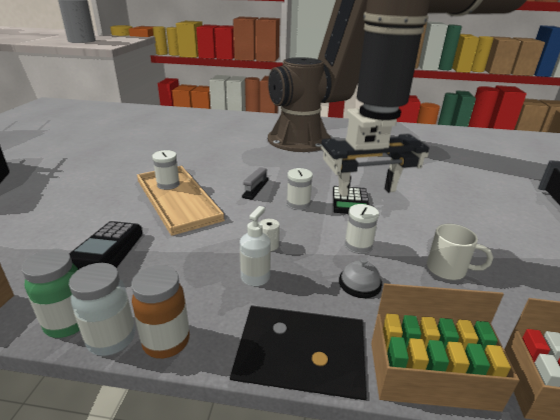

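Tin 2 stands upright in the tray, with its lid at (165,156). The gripper is above tin 1, whose lid is at (362,212) as predicted. Going down.

Call:
carry_out --pt "0 0 -30 0 0 0 100" --pt "0 0 -60 0 0 0 100" --pt "0 0 -87 0 0 0 100" --pt "0 0 -100 0 0 0 100" --pt "0 0 -100 0 0 0 100"

```text
time_s: 15.8
tcp_pos: [0.6273, 0.1983, 0.0352]
eef_rot: [-168.5, 89.8, -147.1]
contact_force: [-0.3, -0.6, 0.2]
gripper_width: 0.0878
```

Call:
carry_out --pt "0 0 0 0 0 0 20" --pt "0 0 0 0 0 0 20" --pt "0 0 0 0 0 0 20" --pt "0 0 0 0 0 0 20" --pt "0 0 0 0 0 0 20"

```text
time_s: 16.3
tcp_pos: [0.6285, 0.1992, 0.0376]
eef_rot: [5.7, 89.9, 27.1]
contact_force: [-0.7, 0.3, 5.1]
gripper_width: 0.0601
```

Call:
carry_out --pt "0 0 0 0 0 0 20" --pt "0 0 10 0 0 0 20" --pt "0 0 30 0 0 0 20" --pt "0 0 60 0 0 0 20" --pt "0 0 80 0 0 0 20"

```text
time_s: 16.8
tcp_pos: [0.6283, 0.1989, 0.1185]
eef_rot: [-5.7, 90.0, 15.8]
contact_force: [0.1, 0.4, -2.1]
gripper_width: 0.0598
```

Call:
carry_out --pt "0 0 30 0 0 0 20" --pt "0 0 70 0 0 0 20" --pt "0 0 100 0 0 0 20" --pt "0 0 110 0 0 0 20" --pt "0 0 110 0 0 0 20"

```text
time_s: 17.3
tcp_pos: [0.6284, 0.1991, 0.2282]
eef_rot: [16.5, 89.8, 38.0]
contact_force: [-0.3, 0.0, -3.2]
gripper_width: 0.0604
```

Call:
carry_out --pt "0 0 0 0 0 0 20" --pt "0 0 0 0 0 0 20" --pt "0 0 0 0 0 0 20"

```text
time_s: 17.6
tcp_pos: [0.6275, 0.1986, 0.2248]
eef_rot: [-172.1, 89.8, -150.6]
contact_force: [-0.1, 0.0, -2.8]
gripper_width: 0.06
```

About 2.8 N, so tin 1 is light too. It goes to the far slot at (0.564, -0.221).

Call:
carry_out --pt "-3 -20 0 0 0 0 20" --pt "-9 -60 0 0 0 0 20" --pt "-15 -100 0 0 0 0 20" --pt "-21 -140 0 0 0 0 20" --pt "-27 -180 0 0 0 0 20"

```text
time_s: 18.1
tcp_pos: [0.6002, 0.0169, 0.226]
eef_rot: [-179.8, 89.9, -158.3]
contact_force: [1.1, 0.8, -1.4]
gripper_width: 0.0602
```

Call:
carry_out --pt "-6 -40 0 0 0 0 20" --pt "-12 -80 0 0 0 0 20" --pt "-18 -120 0 0 0 0 20" --pt "-24 -160 0 0 0 0 20" --pt "-30 -200 0 0 0 0 20"

```text
time_s: 18.6
tcp_pos: [0.57, -0.1831, 0.2261]
eef_rot: [160.2, 90.0, -178.3]
contact_force: [0.8, 0.7, -2.2]
gripper_width: 0.0599
```

Call:
carry_out --pt "-4 -25 0 0 0 0 20" --pt "-7 -40 0 0 0 0 20" --pt "-7 -40 -25 0 0 0 20" --pt "-7 -40 -65 0 0 0 20" --pt "-7 -40 -100 0 0 0 20"

```text
time_s: 19.1
tcp_pos: [0.5636, -0.2212, 0.1252]
eef_rot: [24.8, 90.0, 46.2]
contact_force: [0.5, 0.2, -2.9]
gripper_width: 0.06
```

Call:
carry_out --pt "0 0 -30 0 0 0 20" --pt "0 0 -56 0 0 0 20" --pt "0 0 -72 0 0 0 20" --pt "0 0 -80 0 0 0 20" --pt "0 0 -82 0 0 0 20"

```text
time_s: 19.6
tcp_pos: [0.5637, -0.221, 0.0439]
eef_rot: [158.9, 89.9, -179.6]
contact_force: [-0.4, -0.1, -3.1]
gripper_width: 0.0604
```

Call:
carry_out --pt "0 0 0 0 0 0 20" --pt "0 0 0 0 0 0 20" --pt "0 0 0 0 0 0 20"

```text
time_s: 19.9
tcp_pos: [0.5647, -0.2212, 0.0455]
eef_rot: [-26.3, 89.9, -4.8]
contact_force: [0.7, 0.3, -1.9]
gripper_width: 0.06
```

Call:
carry_out --pt "0 0 -1 0 0 0 20" --pt "0 0 -2 0 0 0 20" --pt "0 0 -2 0 0 0 20" --pt "0 0 -2 0 0 0 20"

```text
time_s: 20.3
tcp_pos: [0.5644, -0.2212, 0.0436]
eef_rot: [-35.4, 89.9, -14.0]
contact_force: [-2.0, 0.4, 6.3]
gripper_width: 0.0603
```

Call:
carry_out --pt "0 0 0 0 0 0 100" --pt "0 0 0 0 0 0 100" --pt "0 0 0 0 0 0 100" --pt "0 0 0 0 0 0 100" --pt "0 0 0 0 0 0 100"

```text
time_s: 20.8
tcp_pos: [0.5641, -0.2211, 0.0425]
eef_rot: [164.5, 90.0, -174.0]
contact_force: [0.6, 0.2, 0.0]
gripper_width: 0.0868
```

Call:
carry_out --pt "0 0 30 0 0 0 100" --pt "0 0 75 0 0 0 100" --pt "0 0 120 0 0 0 100" --pt "0 0 160 0 0 0 100" --pt "-7 20 184 0 0 0 100"

```text
time_s: 21.3
tcp_pos: [0.5585, -0.2025, 0.2301]
eef_rot: [-39.9, 89.8, -18.5]
contact_force: [1.2, 1.2, -0.6]
gripper_width: 0.0876
```

Call:
carry_out --pt "-15 43 0 0 0 0 100" --pt "-30 86 0 0 0 0 100" --pt "-45 129 0 0 0 0 100" --pt "-60 172 0 0 0 0 100" --pt "-75 215 0 0 0 0 100"

```text
time_s: 21.8
tcp_pos: [0.4812, 0.0153, 0.2267]
eef_rot: [2.4, 90.0, 23.8]
contact_force: [0.5, 1.4, 0.2]
gripper_width: 0.0878
```

Call:
carry_out --pt "-11 33 0 0 0 0 100" --pt "-11 33 0 0 0 0 100" --pt "-11 33 -30 0 0 0 100" --pt "-11 33 -75 0 0 0 100" --pt "-11 33 -100 0 0 0 100"

```text
time_s: 22.3
tcp_pos: [0.4697, 0.0461, 0.1241]
eef_rot: [170.4, 89.9, -168.1]
contact_force: [0.3, 0.3, -1.0]
gripper_width: 0.0879
```

```bash
python3 - <<'E'
from h import *
cv2.imwrite("pics/s3.png",r.capture("scene")); s=r.get_state();print(s["tcp_pos"],s["time_s"])
print(proj("scene",[[*s["tcp_pos"]],[.4707,.0466,.09],[.441,-.323,.096],[.564,-.221,.096]]).round(1))
E
```

```text
[0.46802658 0.04537724 0.12100222] 22.35
[[299.1 161.1]
 [298.8 172.9]
 [163.2 154.2]
 [183.4 177.6]]
```

View pics/s3.png

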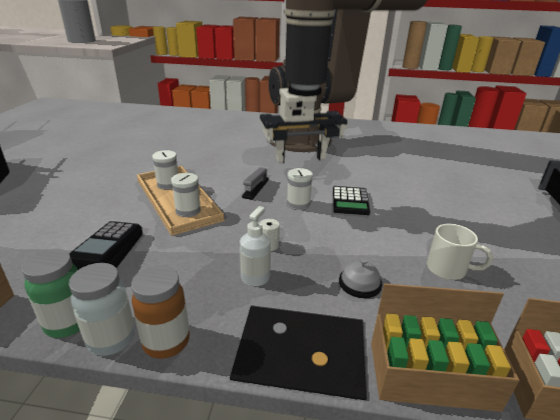

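Both light tins stand upright in the tray, with lids at (165,156) and (185,180). The gripper is above tin 3, whose lid is at (299,175). I grip it and lift.

Call:
carry_out --pt "0 0 -25 0 0 0 100" --pt "0 0 -55 0 0 0 100" --pt "0 0 -80 0 0 0 100" --pt "0 0 -90 0 0 0 100" --pt "0 0 -90 0 0 0 100" --squeeze 35

```text
time_s: 22.85
tcp_pos: [0.4708, 0.0463, 0.036]
eef_rot: [-169.2, 89.9, -147.8]
contact_force: [-0.1, -0.1, 0.4]
gripper_width: 0.0881
```

Call:
carry_out --pt "0 0 0 0 0 0 20" --pt "0 0 0 0 0 0 20" --pt "0 0 0 0 0 0 20" --pt "0 0 0 0 0 0 20" --pt "0 0 0 0 0 0 20"

```text
time_s: 23.35
tcp_pos: [0.4716, 0.0471, 0.0373]
eef_rot: [-0.0, 89.9, 21.5]
contact_force: [-1.6, -0.2, 6.4]
gripper_width: 0.06
```

Call:
carry_out --pt "0 0 0 0 0 0 20" --pt "0 0 10 0 0 0 20" --pt "0 0 30 0 0 0 20" --pt "0 0 60 0 0 0 20" --pt "0 0 90 0 0 0 20"

```text
time_s: 23.85
tcp_pos: [0.4697, 0.0464, 0.127]
eef_rot: [175.0, 89.8, -163.6]
contact_force: [0.3, 0.6, -6.4]
gripper_width: 0.0598
```

Call:
carry_out --pt "0 0 30 0 0 0 20" --pt "0 0 60 0 0 0 20" --pt "0 0 90 0 0 0 20" --pt "0 0 105 0 0 0 20" --pt "0 0 110 0 0 0 20"

```text
time_s: 24.35
tcp_pos: [0.4709, 0.047, 0.2381]
eef_rot: [19.7, 89.9, 41.2]
contact_force: [0.2, 0.4, -8.1]
gripper_width: 0.0599
```

Call:
carry_out --pt "0 0 0 0 0 0 20" --pt "0 0 0 0 0 0 20" --pt "0 0 0 0 0 0 20" --pt "0 0 0 0 0 0 20" --pt "0 0 0 0 0 0 20"

```text
time_s: 24.85
tcp_pos: [0.4709, 0.0468, 0.2359]
eef_rot: [-174.5, 89.9, -153.1]
contact_force: [0.4, 0.5, -6.1]
gripper_width: 0.0602
```

```bash
python3 - <<'E'
from h import *
a=r.capture("scene"); b=r.capture("top");cv2.imwrite("pics/s4.png",cv2.resize(np.hstack([a,b]),(800,300))); 
s=r.get_state();print(s["tcp_pos"],s["time_s"],s["contact_force"],s["gripper_width"],abs(s["qd"]).max())
E
```

```text
[0.47100067 0.04683926 0.23624535] 24.95 [-0.63239114 -0.62776246 -6.30036144] 0.059846880758488284 0.16348618914293567
```

View pics/s4.png

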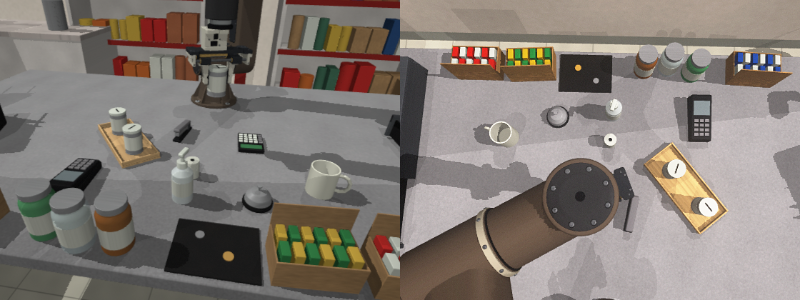

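The picture shows tin 3 held upright near (217,80), clear of everything. Both lighter tins are inside the tray, with lids at (676,169) and (707,207) in the top half, and the bystanders are in place. Handing in.

```bash
python3 -c "
from plant import r
print(r.close_job())"
```

```text
the job is handed in; nothing more can be done
None
```

The job is handed in with the heaviest tin, tin 3, held in the gripper and the two lighter ones standing in the tray; no verdict was reported.

- **Weights:** I lifted each tin and read the wrist force: tin 3 about 6.7 N, tin 2 about 3.2 N and tin 1 about 2.8 N. The readings are noisy by roughly ±0.8 N, but the gap is clear.
- **Tray:** Tins 1 and 2 were lowered until the wrist force showed contact with the tray floor, then released. The last pictures show both upright inside the lip.
- **Held tin:** Tin 3 is gripped at 60 mm opening with its foot about 20 cm above the counter. The arm was almost still, and the last force reading was −6.3 N.
- **Bystanders:** None looked moved in the last pictures; I compared them by eye and did not re-measure. The arm hides the calculator in the last top view, but the scene view shows it in place.
- **One rough spot:** When I first set tin 3 back on the counter after weighing it, the wrist force briefly read about 29 N. That is well under the limit, and the tin stayed upright and in place.
- **Time:** About 25 s of the 72 s allowed.

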